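# Fit the ram of the eyelet press

## Robot

A 7-joint arm with a two-finger parallel gripper is mounted at the origin on a cart in front of the work surface, level with it; the furniture and walls round the work are solid. World frame = base frame: x ahead of the robot, y to its left, z up, the work surface at z = 0. Lengths are in mm, angles in rad, forces in N, time in s.
With the tool pointing down it reaches from about 375 to 925 mm from the base axis. Payload 3.1 kg.
Tool frame: the origin (TCP) lies on the centre line of the jaws, within the pads' length; the fingertips stand 19 mm ahead of it and the grasp point (between the pads) is the TCP; z points along the fingers, y is the line along which they close (so a half turn about z gives the same grasp; the last joint's range is limited). The gripper opens to 85 mm and grips with 20 to 120 N. Pads are 22 mm wide; open, the fingers measure 114 mm over their backs; the gripper's body (76 mm by 85 mm) begins 54 mm behind the grasp point. The pads swing forward as they close: fully open they stand 13 mm farther back than shut.
Start: joints at [-1.371, 0.383, 0.044, 1.598, -0.018, 1.161, -0.05], TCP at [190.699, 621.399, 250.269] pointing down, gripper open.
Joint ranges: [-2.61, 2.61], [-0.41, 2.15], [-1.48, 1.57], [0, 2.5], [-1.57, 4.71], [0.05, 1.97], [-2.85, 2.85]. Speed limits (rad/s): [2.79, 2.79, 3.14, 3.14, 3.14, 3.14, 3.14].

## Interface

Orientations are given as a rotation vector (axis times angle).
In Python, from station import arm, hand, inverse_kinematics, cams, ticket gives the robot as it stands. Calls block until the motion is done:
- arm.move_to(position, orientation): joint-space move of the TCP to a pose.
- arm.servo_line(position, speed=150, orientation=None, force_limit=None): straight line of the TCP; orientation=None keeps the orientation; speed is the mean speed in mm/s. With force_limit (N) it stops when the force on the tool has changed by that much, and returns True; else False.
- arm.move_joints(angles): joint-space move.
- hand.command_gripper(opening, f_grip=None): opening from 0.0 (shut) to 1.0 (fully open); f_grip is the grip in N (None keeps the last); returns when the fingers have stopped.
- arm.hold(seconds).
- inverse_kinematics(position, orientation): joint angles nearest the present ones, or None.
- arm.observe(): the state.
- cams.snapshot(name): name is "side" or "top" or "wrist"; returns (picture, depth): 420x560x3 uint8, blue, green, red; 420x560 float32, mm along the optical axis (not along the pixel's ray), 0 where there is no reading.
- cams.camera_params(name): a dict with "fx", "fy", "cx", "cy" (pixels), "dist" ([k1, k2, p1, p2, k3] as OpenCV has them; the pictures are not rectified), "xyz" and "orientation" of the camera in the world. Camera axes: x right, y down, z forward; pixel columns grow to the right and rows downward; lengths in mm; the calibration is good to about 2 mm. A picture is of the moment at which its call begins: read the wrist's pose just before it. camera_params takes no time and is no camera call; for the wrist camera it gives the pose at the moment of the call.
A pose or a line that the arm cannot do raises arm.IKError and nothing moves.
- ticket.sign_off(): hands the job in; it is judged then, once.
Trained networks look in the newest picture that a camera, given by its name, has taken for a name from the list of things; names that differ only in an ending like _2 or _b are one class to them, and where a whole thing is asked for, a point or a joint stands for the part that bears it (a point fixed in the world has none). Each returns a list of dicts, best first, with "confidence" (0 to 1); they miss things now and then, are a little off and sometimes report something else, mostly with a low value. They report only what shows in the picture. A call takes as long as a camera call. They do not tell look-alikes from the thing itself.
- cams.trace(camera, name): "pixels" (420x560 bool, what is visible of it) and "position" ([column, row] in pixels, amid what is visible of it).
The state is a dict: "time_s": time; "joint_pos": joint angles; "joint_velocities": joint speeds; "tau": joint torques, N m; "position": TCP position; "eef_rot": TCP orientation; "ft_force": force on the tool from outside, world axes, zero at the start; "moment": the same for the moment, N m; "gripper_width": opening from 0.0 (shut) to 1.0 (fully open); "grasp_force": force on a finger pad.
Only numpy, scipy, OpenCV 4.12 (cv2) and the standard library are available. Lean on these libraries where they do the work, as an engineer would, in place of code of your own. Each camera call takes 0.05 s, during which the arm holds its last target. There are 200 camera calls.

## Task

Fit the ram to the small hand eyelet press: turn the brake knob on top of its head clockwise past the detent until it clicks over to its other stop, then take the ram (the longest of the three steel tools in the tool block, the one with the thick grooved head) and thread it nose down through the upper and then the lower guide bushing. Finish while still holding the ram by its head, upright in both bushings with its nose hanging about 1 cm above the anvil, and do not let go, because I will then clamp the stop collar on it; do not drop it on the anvil, and leave the two punches standing in the block and the jar and stop collar where they are.

Things in the scene. Friction and masses are not known exactly. Their poses are not given: they have to be found in the camera images.
- press: small grey hand eyelet press, fixed. Origin on the ram axis (axis of both bushings) at bench level; z up, open front to -x, column at +x. Base x -48..90, y -58..46, 18 mm high; column x 46..80. Two level guide plates x -30..80, y -50..28 mm: z 64..80 and z 112..128 mm; bolts behind end at z 134. Each has a flush brass bushing: outside 26 mm, bore 13.6 mm, mouth countersunk to 19.6 mm, 4 mm deep
- anvil: the anvil disc of the press (fixed, 54 mm across, 10 mm thick); origin at its underside, 18 mm above the bench, on the ram axis
- upper_mouth (a point): centre of the mouth of the upper bushing, 128 mm above the bench; axes as the press
- lower_mouth (a point): centre of the mouth of the lower bushing, 80 mm above the bench; axes as the press
- anvil_top (a point): centre of the anvil's top face, 28 mm above the bench; axes as the press
- brake_knob (a joint): angle of the ram brake's knob (rad): 0 locked, 1.4 released; grows clockwise seen from above. Locked, its eccentric steel cam (in the window between the guide plates, z 92..104 mm) covers the bore and stops the ram. A spring detent holds it at both stops (up to about 0.18 N m); past the middle (0.7) it snaps on to 1.4 by itself
- brake_grip (a point): on the knob's vertical axis, 155 mm above the bench, at grip height, 30 mm from the ram axis to the press's -y. Black grip bar 36 mm long along this frame's x, 12 mm thick along y, z 139..167 mm, on a skirt 31 mm across (from z 132 mm). z up; the frame turns with the knob; at 0 the bar lies along the press's x
- ram: steel ram, 165 mm long, 12 mm in diameter, about 0.16 kg; origin at its nose (chamfered to 8 mm across over the last 3 mm), z along it to the head. Round grooved head 22 mm in diameter, 143 to 165 mm above the nose. It starts upright in one of the three holes of the tool block, its nose 10 mm above the bench
- ram_grip (a point): on the ram's axis, 154 mm above its nose, at the middle of its head; axes as the ram
- tool_block: wooden tool block 56 x 150 x 48 mm, fixed; origin at the centre of its underside; three holes 13.6 mm wide and 38 mm deep along its y at -48, 0 and +48 mm
- punch_flat: bystander: short steel punch, 12 mm shank, 85 mm long, flat head 18 mm in diameter and 12 mm high, upright in the tool block; origin at its nose
- punch_stepped: bystander: steel punch, 12 mm shank, 100 mm long, its upper 40 mm 15 mm in diameter, upright in the tool block; origin at its nose
- jar: bystander: paste jar, 47 mm in diameter, 44 mm high; origin at its underside
- stop_collar: bystander: split steel stop collar, 28 mm across, 10 mm high, lying flat on the bench left of the press; origin at its underside
Not all that is in view belongs to the job. What is shaped like the ram but blue is not meant.

How it is judged (in metres and radians):
On the way, in this order (a step that is already met when the one before it is completed fails the run):
1. the brake knob is turned past its detent to the released stop (value of joint brake_knob above 1.25 rad), for 0.2 s.
2. the ram's nose has come through the upper bushing (horizontal distance between ram and upper_mouth below 0.006 m and z of ram in the frame of press between 0.026 and 0.11 m and angle between the z axis of ram and the z axis of press, either way round below 0.1 rad), for 0.1 s.
3. the ram's nose has come through the lower bushing too (horizontal distance between ram and lower_mouth below 0.005 m and z of ram in the frame of press between 0.026 and 0.062 m and angle between the z axis of ram and the z axis of press, either way round below 0.06 rad), for 0.1 s.
At the end, for the whole second after the job is handed in: The knob stands at its released stop (above 1.25 rad), and the fingers hold the ram (more than 2 N) at rest, upright within 0.05 rad in both bushings, on their axis, with its nose 4 to 18 mm above the anvil and not touching it (value of joint brake_knob above 1.25 rad and z of ram in the frame of press between 0.032 and 0.046 m and horizontal distance between ram and lower_mouth below 0.004 m and horizontal distance between ram_grip and upper_mouth below 0.006 m and angle between the z axis of ram and the z axis of press, either way round below 0.05 rad and contact force between the fingers and ram above 2 N and contact force between ram and anvil below 0.1 N and linear speed of ram below 0.02 m/s); the arm keeps its last pose, push and grip.
It fails at once if the ram is dropped on or driven into the anvil (more than 25 N) (contact force between ram and anvil above 25 N).
It fails at once if a punch is disturbed (moved more than 15 mm) (distance of any of punch_flat, punch_stepped from where it was at the start of the episode above 0.015 m).
It fails at once if the jar or the stop collar is moved (more than 30 mm) (distance of any of jar, stop_collar from where it was at the start of the episode above 0.03 m).
It also fails if it takes over 61 s, if anything falls off the work surface, if the arm or the gripper's body presses on something with over 40 N, if the wrist force passes 120 N, or if a joint passes its speed limit or range.

## Working session

There is one attempt and no reset: what is moved stays moved. The work goes in short steps, each a Python script; the robot and the scene stay as the last script left them, time stands still between calls to the robot, and variables do not carry over. Pictures are saved under pics/ and viewed, at most 10 in all, crops included, and the job is handed in when it is done.

```bash
ls; mkdir -p pics
cat > h.py <<'E'
from station import arm, hand, inverse_kinematics, cams, ticket
import numpy as np, cv2
from scipy.spatial.transform import Rotation as R
def P(n):
    p=cams.camera_params(n); K=np.array([[p['fx'],0,p['cx']],[0,p['fy'],p['cy']],[0,0,1.]])
    return K,np.array(p['dist'],float),np.array(p['xyz'],float),R.from_rotvec(p['orientation']).as_matrix()
def ray(n,uv,p=None):
    K,d,t,M=p or P(n)
    q=cv2.undistortPoints(np.array(uv,float).reshape(-1,1,2),K,d).reshape(-1,2)
    return t,np.c_[q,np.ones(len(q))]@M.T
def at_z(n,uv,z,p=None):
    t,r=ray(n,uv,p); return t+r*((z-t[2])/r[:,2])[:,None]
def cloud(n,depth,mask,p=None):
    v,u=np.nonzero(mask&(depth>0)); t,r=ray(n,np.c_[u,v],p)
    return t+r*depth[v,u][:,None],np.c_[u,v]
def proj(n,X,p=None):
    K,d,t,M=p or P(n); Y=(np.atleast_2d(X)-t)@M
    return cv2.projectPoints(Y,np.zeros(3),np.zeros(3),K,d)[0].reshape(-1,2)
E
python3 - <<'E'
from h import *
ims=[]
for c in ('side','top'):
    im,d=cams.snapshot(c); cv2.imwrite(f'pics/{c}0.png',im); np.savez(f'{c}0.npz',im=im,d=d)
    p=cams.camera_params(c); print(c,np.round(p['xyz']),np.round(R.from_rotvec(p['orientation']).as_matrix()[:,2],2),p['fx'])
    for n in ('press','ram','brake_knob','tool_block','punch_flat','punch_stepped','jar','stop_collar'):
        for r in cams.trace(c,n):
            X,_=cloud(c,d,r['pixels'])
            print(n,round(r['confidence'],2),np.round(r['position']),r['pixels'].sum(),np.round(np.median(X,0)) if len(X) else '',np.round(X.min(0)) if len(X) else '',np.round(X.max(0)) if len(X) else '')
print(arm.observe()['time_s'])
E
```

```text
pics
side [328. 968. 516.] [ 0.21 -0.87 -0.45] 446.6547464776996
press 0.7 [228. 234.] 4501 [596. 264.  77.] [531.  83.  -2.] [751. 402. 168.]
press 0.67 [264. 313.] 235 [484. 405.   8.] [469. 386.  -2.] [499. 416.  11.]
press 0.51 [231. 252.] 403 [585. 258.  28.] [560. 224.  18.] [614. 280.  31.]
ram 0.83 [198. 256.] 698 [596. 408. 108.] [587. 201.  -1.] [706. 415. 166.]
ram 0.68 [324. 200.] 462 [427. 150. 104.] [ 417. -261.   -2.] [488. 202. 167.]
ram 0.67 [310. 203.] 418 [438. 232. 137.] [428. -73.  -1.] [494. 241. 176.]
ram 0.61 [289. 205.] 564 [494. 170.  88.] [ 483. -151.   -2.] [576. 180. 167.]
brake_knob 0.56 [232. 190.] 369 [591. 227. 151.] [574.  90.  71.] [662. 251. 168.]
tool_block 0.92 [306. 275.] 1712 [426. 334.  47.] [399. 202.  -2.] [467. 354.  81.]
punch_stepped 0.74 [304. 255.] 262 [429. 328.  86.] [423. 240.  46.] [452. 333. 111.]
punch_stepped 0.6 [231. 186.] 399 [591. 227. 149.] [574.  88.  71.] [665. 251. 168.]
jar 0.59 [303. 217.] 293 [472.  86.  32.] [433.  53.  -0.] [490. 225. 121.]
stop_collar 0.75 [264. 314.] 242 [484. 403.   8.] [470. 372.  -2.] [499. 416.
[... 258 characters left out ...]
6 [444. 228. 175.] [432. 216.  46.] [457. 238. 178.]
ram 0.5 [205. 169.] 169 [598. 401. 163.] [589. 392.  -1.] [637. 420. 170.]
ram 0.42 [319. 221.] 139 [497. 168. 164.] [488. 156.  -1.] [510. 176. 169.]
brake_knob 0.71 [294. 173.] 168 [595. 223. 165.] [579. 209. 135.] [612. 233. 172.]
tool_block 0.95 [258. 254.] 1614 [437. 281.  49.] [406. 199.  -1.] [471. 351. 173.]
punch_flat 0.54 [266. 251.] 44 [438. 273.  96.] [430. 267.  92.] [445. 281. 101.]
punch_stepped 0.48 [242. 253.] 43 [433. 322. 111.] [427. 316.  95.] [441. 328. 113.]
jar 0.55 [357. 236.] 357 [471.  75.  44.] [450.  51.  10.] [494.  94.  50.]
stop_collar 0.62 [212. 228.] 99 [489. 398.  10.] [477. 386.  -0.] [502. 412.  14.]
0.9
```

Run:
```python
import cv2,numpy as np
a=cv2.imread('pics/side0.png')[120:340,130:400]; b=cv2.imread('pics/top0.png')[110:310,160:430]
f=lambda i:cv2.resize(i,(800,int(i.shape[0]*800/i.shape[1])),interpolation=cv2.INTER_CUBIC)
cv2.imwrite('pics/side1.png',f(a)[:600]);cv2.imwrite('pics/top1.png',f(b)[:600])
```

```text
(no output)
```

View pics/side1.png

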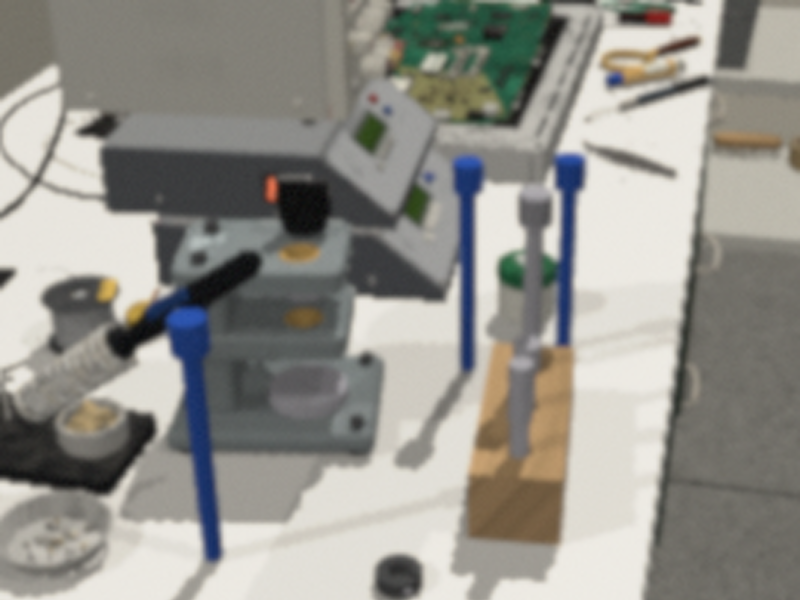

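View pics/top1.png

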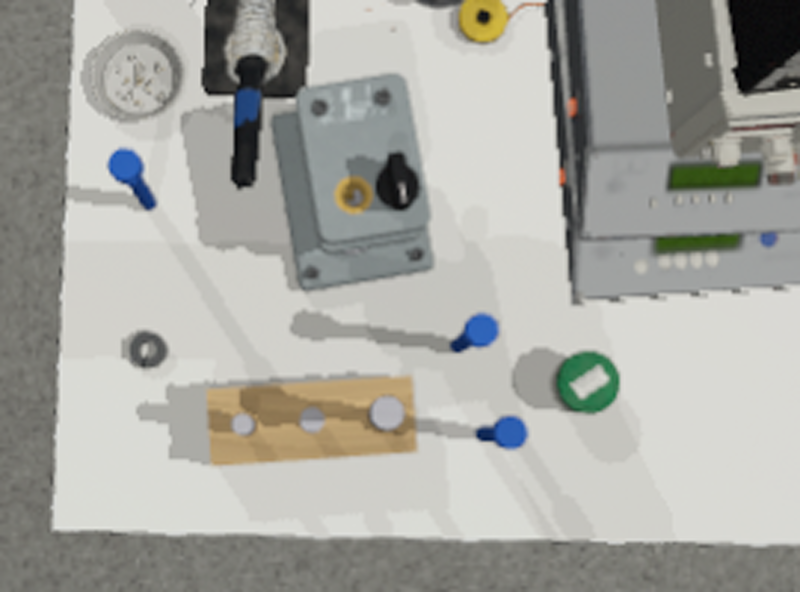

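The side view shows the grey ram in the block's right-hand hole, with three blue look-alike posts nearby. In the top view (original pixels) the candidates are:
- grey headed tool at (291,249): the ram, chosen because it is grey, tallest and in the block
- blue posts at (205,169), (319,221) and (330,255): not meant
- punches at (266,251) and (242,253)

The press bushing is at (279,176) and the knob at (294,173), with its bar along the press x axis. Next I take a close look with the wrist camera.

Run:
```python
from h import *
o=arm.observe(); rv=o['eef_rot']; print(rv, R.from_rotvec(rv).as_matrix().round(2).tolist())
arm.move_to([510,245,430],[np.pi,0,0]) if False else None
arm.servo_line([190,600,430],300)
arm.move_to([500,245,430],rv)
print(arm.observe()['joint_pos'],arm.observe()['time_s'])
p=P('wrist'); im,d=cams.snapshot('wrist'); np.savez('w0.npz',im=im,d=d,t=p[2],M=p[3]); cv2.imwrite('pics/w0.png',im)
print(p[2],p[3].round(2).tolist())
for n in ('press','ram','brake_knob'):
    for r in cams.trace('wrist',n):
        X,_=cloud('wrist',d,r['pixels'],p); print(n,r['confidence'],r['position'],np.median(X,0).round(1),X.min(0).round(),X.max(0).round())
```

```text
[-4.65964939e-01 -3.10680728e+00 -4.42385919e-05] [[-0.96, 0.29, -0.0], [0.29, 0.96, 0.0], [0.0, 0.0, -1.0]]
[-0.89534572  0.09929545  0.39660934  1.58986241 -0.03917838  1.46062382
  0.78022635] 3.375
[423.17733779 269.36360971 552.47689291] [[0.29, 0.91, 0.29], [0.96, -0.28, -0.09], [0.0, 0.3, -0.95]]
press 0.73 [306.0, 228.5] [589.4 249.4 126.4] [535. 186.  -2.] [679. 312. 168.]
ram 0.91 [221.6, 183.6] [493.  169.8 162.3] [485. 116.  -3.] [512. 178. 167.]
ram 0.72 [429.8, 206.6] [594.8 400.2 147.4] [587. 391.  -1.] [635. 422. 167.]
ram 0.65 [181.6, 130.2] [428.1 150.1 160.7] [417.  78.  -3.] [447. 157. 166.]
ram 0.6 [252.4, 123.2] [438.6 229.4 173.9] [428. 202.  22.] [453. 239. 176.]
brake_knob 0.77 [291.3, 246.8] [590.9 225.2 156.6] [576. 205.  79.] [623. 251. 168.]
```

View pics/w0.png

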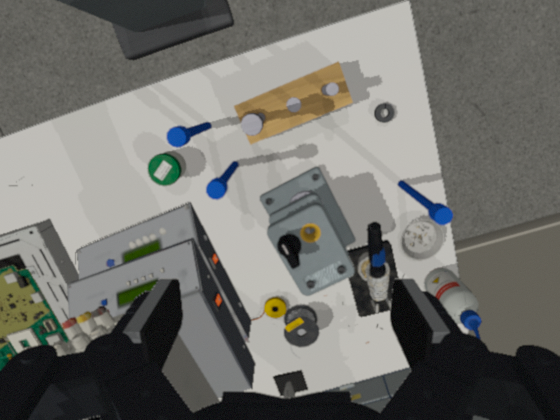

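The wrist view confirms the layout: ram head at (252,123), bushing at (310,233), knob at (289,247), and the soldering iron at (376,245) beside the press. Next I fit the geometry.

```bash
cat > meas.py <<'E'
from h import *
def measure(n,im,d,p):
    full=np.ones(d.shape,bool); X,uv=cloud(n,d,full,p); out={}
    near=(abs(X[:,0]-600)<110)&(abs(X[:,1]-250)<90)
    pl=near&(abs(X[:,2]-128)<5)
    m=np.zeros(d.shape,np.uint8); m[uv[pl,1],uv[pl,0]]=1
    hsv=cv2.cvtColor(im,cv2.COLOR_BGR2HSV)
    m=cv2.morphologyEx(m,cv2.MORPH_CLOSE,np.ones((5,5)));m=cv2.morphologyEx(m,cv2.MORPH_OPEN,np.ones((5,5)))
    c=max(cv2.findContours(m,0,2)[0],key=cv2.contourArea)[:,0]
    W=at_z(n,c,128,p)[:,:2].astype(np.float32); r=cv2.minAreaRect(W)
    print(n,'plate',np.round(r[0],1),np.round(r[1],1),round(r[2],1),'zmed',np.median(X[pl,2]).round(1))
    b=(hsv[...,1]>110)&(hsv[...,0]>10)&(hsv[...,0]<32); bm=np.zeros(d.shape,bool)
    q=near&(abs(X[:,2]-124)<12); bm[uv[q,1],uv[q,0]]=True; b&=bm
    pts=np.argwhere(b)[:,::-1].astype(np.float32)
    if len(pts)>20:
        (cx,cy),_,_=e=cv2.fitEllipse(cv2.convexHull(pts)); print(' brass',len(pts),at_z(n,[[cx,cy]],128,p).round(1),np.round(e[1],1),(cx,cy))
    k=near&(X[:,2]>158)&(X[:,2]<175)&(np.hypot(X[:,0]-595,X[:,1]-225)<35)
    r=cv2.minAreaRect(at_z(n,uv[k],167,p)[:,:2].astype(np.float32)); print(' knob bar',np.round(r[0],1),np.round(r[1],1),round(r[2],1),k.sum())
    h=(X[:,2]>165)&(X[:,2]<182)&(np.hypot(X[:,0]-441,X[:,1]-228)<25)
    if h.sum()>10:
        a,rad=cv2.minEnclosingCircle(at_z(n,uv[h],175,p)[:,:2].astype(np.float32)); print(' ramhead',np.round(a,1),round(rad,1),np.median(X[h,2]).round(1), 'mean',at_z(n,uv[h],175,p).mean(0).round(1))
    return X,uv
E
python3 - <<'E'
from meas import *
z=np.load('w0.npz'); K,D,_,_=P('wrist'); p=(K,D,z['t'],z['M'])
X,uv=measure('wrist',z['im'],z['d'],p)
i=(X[:,0]>540)&(X[:,0]<720)&(X[:,1]>290)&(X[:,1]<360)&(X[:,2]>20); print('iron',X[i].min(0).round(),X[i].max(0).round())
i=(X[:,0]>500)&(X[:,0]<800)&(X[:,1]<160)&(X[:,1]>50)&(X[:,2]>60); print('box',X[i].min(0).round(),X[i].max(0).round())
z=np.load('top0.npz'); measure('top',z['im'],z['d'],P('top'))
E
```

```text
wrist plate [613.  245.8] [109.2  77.7] 11.7 zmed 127.2
 brass 236 [[587.7 251.  128. ]] [18.5 19.8] (309.9046936035156, 232.5961151123047)
 knob bar [591.2 222.7] [36.6 12.9] 11.1 310
 ramhead [439.3 228.5] 11.3 174.1 mean [439.2 228.6 175. ]
iron [585. 290.  20.] [720. 342. 167.]
box [500.  50.  60.] [800. 160. 165.]
top plate [616.7 244.3] [108.7  78.1] 11.5 zmed 128.5
 brass 75 [[591.  250.9 128. ]] [11.2 11.6] (278.86126708984375, 175.30393981933594)
 knob bar [596. 221.] [36.3 12.5] 10.4 116
 ramhead [442.6 227.2] 11.2 175.5 mean [442.8 227.1 175. ]
```

```bash
cat >> h.py <<'E'
def down(deg): # tool down, tool y axis at world angle deg
    a=np.radians(deg); y=np.array([np.cos(a),np.sin(a),0]); z=np.array([0,0,-1.]); 
    return R.from_matrix(np.c_[np.cross(y,z),y,z]).as_rotvec()
E
python3 - <<'E'
from meas import *
hand.command_gripper(0.6,40)
for deg in (101.4,21.4):
    arm.move_to([592.5,222,330],down(deg)); print(arm.observe()['joint_pos'].round(2))
    p=P('wrist'); im,d=cams.snapshot('wrist'); cv2.imwrite(f'pics/w1_{deg}.png',im); print(p[2])
    measure('wrist',im,d,p)
arm.move_to([592.5,222,330],down(101.4))
print(arm.observe()['time_s'],arm.observe()['gripper_width'])
E
```

```text
[-0.77  0.31  0.43  1.56 -0.13  1.3   1.45]
[514.57275082 206.65048787 452.99903453]
wrist plate [613.3 244.7] [107.4  76.6] 11.3 zmed 127.3
 brass 455 [[587.6 250.8 128. ]] [26.3 27.4] (317.2154235839844, 187.23861694335938)
 knob bar [592.3 221.6] [35.5 11.6] 11.3 628
 ramhead [445.8 227.4] 9.6 173.4 mean [448.2 228.2 175. ]
[-0.93  0.34  0.65  1.57 -0.21  1.3   0.12]
[562.40324144 294.90164163 453.61741835]
wrist plate [614.4 245.3] [108.7  78. ] 11.3 zmed 127.2
 brass 465 [[587.8 251.2 128. ]] [27.9 28. ] (293.839111328125, 154.61790466308594)
 knob bar [593.6 223. ] [35.4 13.2] 11.6 655
 ramhead [442.1 228.7] 12.8 173.8 mean [442. 229. 175.]
7.2083 0.6042955857990547
```

Run:
```python
from meas import *
c=[593.5,221.7]
def s(t):
    o=arm.observe(); print(t,o['time_s'],o['position'].round(1),o['ft_force'].round(1),o['moment'].round(2),round(o['gripper_width'],3),o['grasp_force'])
arm.servo_line(c+[230],200)
print(arm.servo_line(c+[163],80,force_limit=15)); s('down')
hand.command_gripper(0,50); s('grip')
q=np.array(arm.observe()['joint_pos'])
for k in range(1,4):
    q2=q.copy(); q2[6]-=1.41*k/3; arm.move_joints(q2); s(k)
arm.hold(.3)
hand.command_gripper(0.45); s('open')
arm.servo_line(c+[330],200)
p=P('wrist'); im,d=cams.snapshot('wrist'); cv2.imwrite('pics/w2.png',im); measure('wrist',im,d,p)
```

```text
False
down 8.8417 [594.  221.8 163.5] [ 0.1 -1.1 -0. ] [ 0.   -0.03  0.05] 0.6 0.0
grip 9.275 [593.9 221.5 163.7] [-0.5 -1.3  2.4] [-0.1   0.13  0.01] 0.126 50.16303241252899
1 9.8 [593.9 221.9 163.8] [ 0.8  0.9 -0.5] [-0.01  0.02  0.09] 0.124 49.874094128608704
2 10.325 [594.1 222.3 163.8] [ 1.4  2.4 -0.1] [ 0.22 -0.26 -0.08] 0.125 49.767032861709595
3 10.85 [594.5 222.6 163.8] [ 3.4  3.9 -2.4] [ 0.43 -0.64  0.11] 0.13 49.50080931186676
open 11.525 [593.6 220.5 163.6] [-0.  -0.6  0.3] [0.02 0.04 0.03] 0.446 0.0
wrist plate [614.4 245.3] [108.7  77.9] 11.2 zmed 127.2
 brass 476 [[587.8 251.2 128. ]] [28.2 28.2] (294.3863525390625, 153.4912109375)
 knob bar [593.5 223. ] [10.7 36. ] 20.6 599
 ramhead [442. 229.] 12.7 173.7 mean [442. 229. 175.]
```

Knob is released: its bar now lies about 80° clockwise of where it started. Now the ram.

Run:
```python
from meas import *
arm.move_to([480,228,330],down(11.4)); print(arm.observe()['joint_pos'].round(2))
hand.command_gripper(0.6,70)
for x in (440,):
    arm.servo_line([x,228.5,330],200)
    p=P('wrist'); im,d=cams.snapshot('wrist'); cv2.imwrite('pics/w3.png',im); measure('wrist',im,d,p); 
    print(cams.camera_params('wrist')['xyz'], arm.observe()['position'])
```

```text
[-0.91  0.09  0.42  1.8  -0.04  1.26 -0.28]
wrist plate [612.9 245.8] [110.8  78. ] 11.3 zmed 127.2
 brass 477 [[587.6 251.2 128. ]] [24.7 27.8] (447.27838134765625, 193.0723419189453)
 knob bar [589.8 222.9] [13.7 37.2] 20.3 614
 ramhead [439.2 229. ] 11.7 174.0 mean [439.3 229.1 175. ]
[423.77590088 304.75275844 452.94327369] [440.56910499 228.43292115 330.20068861]
```

View pics/w3.png

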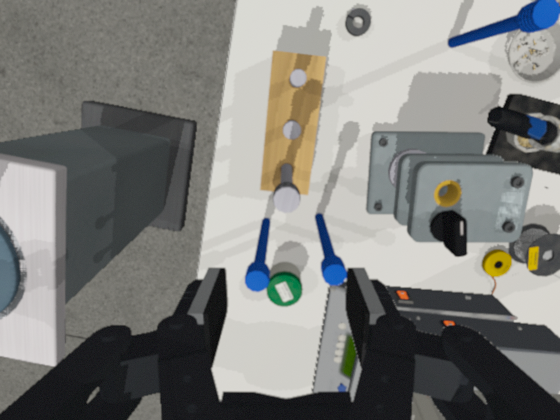

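The wrist view shows the thick-headed grey ram at (287,198), the blue posts at (257,275) and (333,270), and the knob bar turned at (455,233). I grasp and lift the ram now.

Run:
```python
from meas import *
c=[439.6,228.8]
def s(t):
    o=arm.observe(); print(t,o['time_s'],o['position'].round(1),o['ft_force'].round(1),o['moment'].round(2),round(o['gripper_width'],3),o['grasp_force'])
arm.servo_line(c+[230],200)
print(arm.servo_line(c+[167],80,force_limit=15)); s('down')
hand.command_gripper(0,70); s('grip')
print(arm.servo_line(c+[185],40,force_limit=25)); s('lift')
print(arm.servo_line(c+[345],120,force_limit=25)); s('up')
for n in ('top','side'):
    im,d=cams.snapshot(n); cv2.imwrite(f'pics/{n}2.png',im); np.savez(f'{n}2.npz',im=im,d=d)
    for r in cams.trace(n,'ram'):
        X,uv=cloud(n,d,r['pixels']); print(n,r['confidence'],r['position'],np.median(X,0).round(),uv.min(0),uv.max(0))
b=cv2.imread('pics/side2.png'); u,v=proj('side',[c+[250]])[0].astype(int)
cv2.imwrite('pics/side3.png',cv2.resize(b[max(v-90,0):v+90,u-90:u+90],(560,560),interpolation=cv2.INTER_CUBIC)); print(u-90,v-90)
```

```text
False
down 15.35 [440.1 229.1 167.5] [-0.1  0.6  0.5] [ 0.03 -0.02  0.  ] 0.596 0.0
grip 15.7333 [440.2 229.2 167.8] [-0.7 -0.4  3. ] [-0.02  0.1  -0.04] 0.233 68.25351476669312
False
lift 16.3333 [439.3 228.7 184.9] [-0.7  0.2 -1. ] [ 0.03 -0.11 -0.01] 0.232 68.5869562625885
False
up 17.8167 [439.1 228.5 344. ] [-0.9  0.5 -1.1] [-0.04  0.02  0.04] 0.235 68.6011290550232
top 0.52 [203.7, 166.9] [598. 401. 163.] [197 160] [212 180]
side 0.93 [287.7, 205.5] [493. 170. 100.] [283 172] [293 244]
side 0.82 [199.6, 259.1] [596. 408. 108.] [186 224] [204 309]
side 0.77 [320.1, 197.6] [427. 151. 112.] [317 171] [327 236]
side 0.63 [312.7, 123.1] [437. 232. 286.] [308  87] [319 179]
side 0.62 [307.3, 235.8] [432. 280.  94.] [303 233] [312 243]
220 55
```

View pics/side3.png

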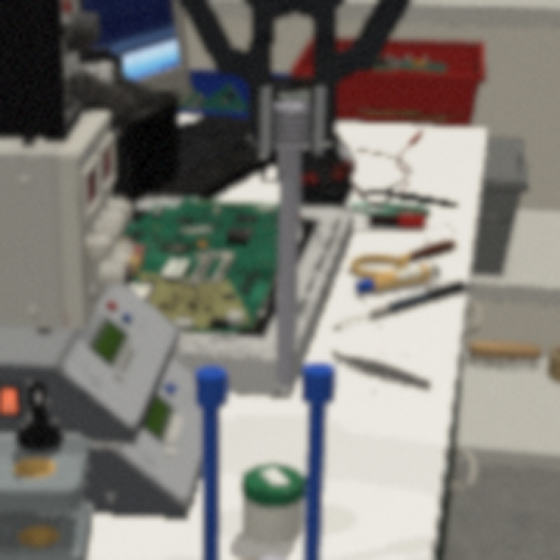

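Ram held upright. I move it above the bushing and compare nose and mouth.

Run:
```python
from meas import *
c=[588.2,251.3]
arm.servo_line(c+[345],150,orientation=down(11.4))
arm.servo_line(c+[295],80,force_limit=10)
o=arm.observe(); print(o['position'].round(1),o['time_s'],o['ft_force'].round(1))
T=o['position'];
for n in ('side','wrist'):
    p=P(n); im,d=cams.snapshot(n)
    pr=lambda X:proj(n,X,p)
    nose=np.r_[T[:2],T[2]-157]; u,v=pr([nose])[0]; print(n,'pred nose',u,v,'mouth',pr([c+[128]])[0])
    for r in cams.trace(n,'ram')[:4]: print(r['confidence'],np.round(r['position']))
    H=50
    u,v=int(u),int(v); cr=im[max(v-H,0):v+H,max(u-H,0):u+H]; cv2.imwrite(f'pics/{n}4.png',cv2.resize(cr,(400,400),interpolation=cv2.INTER_CUBIC)); print(max(u-H,0),max(v-H,0))
a=cv2.imread('pics/side4.png');b=cv2.imread('pics/wrist4.png');cv2.imwrite('pics/both4.png',np.hstack([a,b]))
```

```text
[588.5 251.4 295.2] 19.9417 [ 1.  -0.4 -1.3]
side pred nose 229.73014921277127 200.33520751793912 mouth [230.18672941 205.10618752]
0.93 [290. 204.]
0.8 [199. 260.]
0.69 [228. 147.]
0.62 [321. 196.]
179 150
wrist pred nose 286.7070469445309 198.34460805595225 mouth [286.31213534 195.04924665]
0.84 [335.  13.]
0.8 [ 93. 271.]
0.72 [285. 293.]
0.61 [163. 267.]
236 148
```

View pics/both4.png

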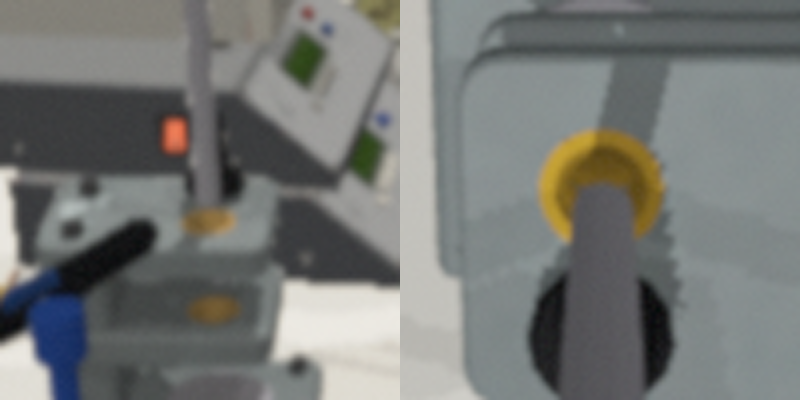

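Nose and mouth line up within about 1 mm in both views: side (207,205) against (210,222), wrist (605,183) against (602,187). Lowering under force watch.

Run:
```python
from meas import *
c=[587.8,251.3]
def s(t):
    o=arm.observe(); print(t,round(o['time_s'],2),o['position'].round(1),o['ft_force'].round(1),o['moment'].round(2),round(o['gripper_width'],3),round(o['grasp_force'],1))
for z in (285,270,250,238,225,210,197):
    hit=arm.servo_line(c+[z],40,force_limit=12); s((z,hit))
    if hit: break
```

```text
(285, False) 20.54 [587.4 251.2 284.3] [ 0.1  0.  -1.9] [-0.01  0.06  0.  ] 0.233 68.6
(270, False) 21.07 [587.9 251.4 269.7] [ 0.7  0.7 -2.5] [ 0.16 -0.22  0.01] 0.233 68.6
(250, False) 21.72 [587.8 251.4 249.7] [ 1.4  0.5 -2.9] [ 0.3  -0.37  0.01] 0.232 68.5
(238, False) 22.17 [587.8 251.3 237.6] [ 1.6  0.8 -2.6] [ 0.28 -0.45 -0.04] 0.236 68.6
(225, False) 22.64 [587.8 251.4 224.6] [ 2.1  1.7 -2.3] [ 0.38 -0.58  0.  ] 0.232 68.5
(210, False) 23.17 [587.9 251.4 209.5] [ 2.7  1.2 -3.4] [ 0.47 -0.62  0.03] 0.229 68.5
(197, False) 23.64 [587.9 251.5 196.5] [ 2.   1.8 -4.3] [ 0.43 -0.76  0.01] 0.238 68.5
```

Run:
```python
from meas import *
c=[588.4,251.9]
arm.servo_line(c+[196.5],20); arm.hold(.5)
o=arm.observe(); print(o['time_s'],o['position'].round(1),o['ft_force'].round(1),o['moment'].round(2),o['grasp_force'],abs(o['joint_velocities']).max(),R.from_rotvec(o['eef_rot']).as_matrix()[:,2].round(4))
im,d=cams.snapshot('side')
for z in (28,38,64,80,128,204): print(z,proj('side',[c+[z]])[0].round(1))
x,y=proj('side',[c+[90]])[0].astype(int); print(x-50,y-75)
cv2.imwrite('pics/s5.png',cv2.resize(im[y-75:y+75,x-50:x+50],(400,600),interpolation=cv2.INTER_CUBIC))
```

```text
24.3917 [588.1 251.7 196.4] [ 0.6  0.2 -2.7] [ 0.15 -0.14  0.  ] 68.65235567092896 0.0006804653473792286 [-8.e-04 -3.e-04 -1.e+00]
28 [232.9 249.5]
38 [232.6 245.3]
64 [231.9 234.1]
80 [231.4 227.1]
128 [230.  205.2]
204 [227.6 168.3]
181 147
```

View pics/s5.png

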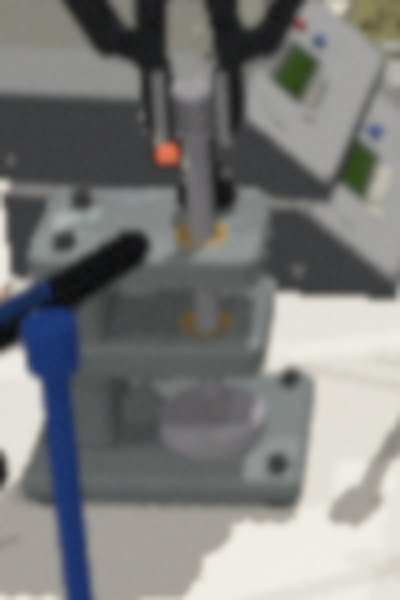

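The ram passes through both bushings (brass at (200,233) and (206,321)). Its head top is at row 168, which matches z ≈ 204, so the nose is at about 39 mm, roughly 11 mm above the anvil. Side forces are below 1 N. Handing in.

```bash
python3 -c "
from station import ticket
print(ticket.sign_off())"
```

```text
the job is handed in; nothing more can be done
None
```

I turned the brake knob to its released stop and threaded the ram through both bushings; the gripper still holds it by the head, nose about 11 mm above the anvil, and the job is handed in with no verdict shown.

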